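Close a denture flask in its clamp

ROBOT

A 6-joint arm with a two-finger parallel gripper is mounted at the origin on a cart in front of the work surface, level with it; the furniture and walls round the work are solid. World frame = base frame: x ahead of the robot, y to its left, z up, the work surface at z = 0. Lengths are in mm, angles in rad, forces in N, time in s.
With the tool pointing down it reaches from about 400 to 925 mm from the base axis. Payload 12.5 kg.
Tool frame: the origin (TCP) lies at the very end of the fingers, on their centre line; the grasp point (between the pads) lies 19 mm behind it; z points along the fingers, y is the line along which they close (so a half turn about z gives the same grasp; the last joint's range is limited). The gripper opens to 95 mm and grips with 3 to 60 N. Pads are 20 mm wide; open, the fingers measure 119 mm over their backs; the gripper's body (75 mm by 180 mm) begins 59 mm behind the grasp point.
Start: joints at [1.044, 0.491, 1.559, -0, 1.092, -0.106], TCP at [255.293, 570.502, 214.661] pointing down, gripper open.
Joint ranges: [-3.1, 3.1], [-0.84, 2.19], [0.05, 2.79], [-1.13, 4.28], [0.06, 2.93], [-2.69, 2.69]. Speed limits (rad/s): [2.22, 2.22, 2.79, 3.14, 3.14, 3.14].

INTERFACE

Orientations are given as [roll, pitch, yaw] about the fixed x, y, z axes, in that order (R = Rz(yaw) Ry(pitch) Rx(roll)).
In Python, from cell import state, read_camera, camera_info, job_done gives the robot as it stands.
- The arm moves only by the shell command python3 -m handwheel 'ROWS'. ROWS is a JSON list of rows, 1 to 5 of them, each of 5 numbers: dx, dy, dz in mm, then a turn about the tool's z in rad, then the opening from 0.0 (shut) to 1.0 (fully open); each row is the pose to reach, as a shift and turn from the pose commanded when the command began, along the tool's axes at that moment; what a row does not reach only later rows make up. A row lasts 1/12 s, in which the tool goes at most 41.7 mm and 0.125 rad, less where a joint would pass 70% of its speed; a pose out of reach is approached as far as the arm can. The fingers move at their own pace and stop on an object; the grip force is fixed at half the most. Time passes only in rows, so rows that do not move let the fingers close. It prints the time, the measured TCP pose, the force, the opening and the grip force at its end.
- state(): the state, without advancing time (a new reading comes with each control period).
- read_camera(name): name is "side" or "top"; returns (picture, depth): 384x512x3 uint8, red, green, blue; 384x512 float32, mm along the optical axis (not along the pixel's ray), 0 where there is no reading.
- camera_info(name): a dict with "vertical_fov" (degrees; the focal length in pixels is half the picture's height over the tangent of half this angle, whatever the lens; pixels are square), "cx", "cy" (the principal point, pixels), "dist_coeffs" ([k1, k2, p1, p2, k3] as OpenCV has them; the pictures are not rectified), "origin" and "attitude" of the camera in the world. Camera axes: x right, y down, z forward; pixel columns grow to the right and rows downward; lengths in mm; the calibration is good to about 2 mm. A picture is of the moment at which its call begins. camera_info takes no time and is no camera call.
- job_done(): hands the job in; it is judged then, once.
The state is a dict: "t": time; "joints": joint angles; "qvel": joint speeds; "tau": joint torques, N m; "eef_pos": TCP position; "tcp_rot": TCP orientation; "ft_force": force on the tool from outside, world axes, zero at the start; "moment": the same for the moment, N m; "opening": opening from 0.0 (shut) to 1.0 (fully open); "grip_force": force on a finger pad.
Only numpy, scipy, OpenCV 4.12 (cv2) and the standard library are available. Lean on these libraries where they do the work, as an engineer would, in place of code of your own. Each camera call takes 0.05 s, during which the arm holds its last target. There are 200 camera calls.

TASK

Get the denture flask with the blue arch ready for pressing: set the brass half that holds the blue arch squarely on the middle of the clamp's platen between the two rods, then fit the open brass ring down over its guide pins, then the brass lid into the ring, and last slip the dark pressure bar over both rods until it rests on the lid. Every part must be fully seated and let go before the next goes on. The half with the cream arch is not ready for pressing: leave it, the white dish and the felt wheel where they are.

Things in the scene. Friction and masses are not known exactly. Their poses are not given: they have to be found in the camera images.
- flask_clamp: Dark steel clamp, fixed: platen 74 (x) x 100 (y) mm, top at z = 8 mm, with ears, 158 mm long along y. Two bright upright rods, 10 mm thick, on the y axis 61 mm either side of the centre, tapered tips at z = 98 mm; a 17 mm collar at each foot up to z = 13 mm. Origin: centre of the underside, on the worktop. Ears along world y, turned up to 0.25 rad.
- flask_half_blue: Loose brass block 66 (x) x 96 (y) x 22 mm high, 0.35 kg, with a BLUE dental arch set in its top (teeth up to z = 35 mm). Two steel guide pins, 6 mm thick, tapered, 10 mm high, stand on its top on the y axis 39.3 mm either side of the centre. Origin: centre of the underside, z up. Grip across x (66 mm). Same after a half turn.
- flask_half_cream: Another lower half, same shape, size and pins, but with a CREAM dental arch. Not to be used; leave it where it is. Origin: centre of the underside, z up.
- flask_ring: Loose open brass ring, outside 66 (x) x 96 (y) x 22 mm high, 0.25 kg, cavity right through 56 (x) x 61 (y) mm. Through holes 10 mm wide on the y axis 39.3 mm either side of the centre take the half's guide pins. Origin: centre of the underside, z up; seated it is 22 mm above the half's origin. Grip across x (66 mm) outside. Same after a half turn.
- flask_lid: Loose brass lid, 0.2 kg: flange 66 (x) x 96 (y) x 7 mm; under it a step 51 (x) x 56 (y) x 4 mm that drops into the ring's cavity; on top in the middle a block 30 (x) x 46 (y) x 12 mm. It lies on its step: flange z = 4 to 11, block z = 11 to 23 mm. Origin: centre of the step's underside; seated it is 18 mm above the ring's. Grip the block across x (30 mm). Same after a half turn.
- pressure_bar: Loose dark steel bar 34 (x) x 148 (y) x 10 mm, 0.2 kg; on top a bright boss 22 mm across and ribs along y, all 4 mm high. Through holes 15 mm wide on the y axis 61 mm either side of the centre go over the rods. Origin: centre of the underside; seated on the lid's block it is 71 mm above the worktop. Grip across x (34 mm) in the middle. Same after a half turn.
- dappen_dish: White octagonal mixing dish, 43 mm across, 26 mm high, loose, standing among the parts; to be left alone. Origin: centre of the underside.
- felt_wheel: Cream felt polishing wheel, 38 mm across, 13 mm high, loose, lying flat among the parts; to be left alone. Origin: centre of the underside.
- bench_microscope: Bench microscope, fixed, left of the work: round foot about 100 mm across, leaning arm, head up to 0.34 m above the worktop. An obstacle to go round or over. Origin: under the foot.
- splash_shield: Splash shield, fixed, left of the work: foot about 130 mm square with a slanting clear pane in a dark frame, 160 mm wide, up to 0.26 m above the worktop. An obstacle to go round or over. Origin: under the foot.

How it is judged:
By the outcome, as a careful person would: the job done as asked, in the order asked, and still so for the second after the job is handed in, with the robot touching nothing.
It also fails if it takes over 120 s, if anything falls off the work surface, if the arm or the gripper's body presses on something with over 40 N, if the wrist force passes 120 N, or if a joint passes its speed limit or range.

## Working session

There is one attempt and no reset: what is moved stays moved. The work goes in short steps, Python scripts to look and compute and a shell command to move; the robot and the scene stay as the last step left them, time stands still between calls to the robot, and variables do not carry over. Pictures are saved under pics/ and viewed, at most 14 in all, crops included, and the job is handed in when it is done.

```bash
ls; mkdir -p pics; python3 - <<'E'
from cell import *
import cv2
for n in("side","top"):
    p,d=read_camera(n); cv2.imwrite(f"pics/{n}0.png",cv2.cvtColor(p,cv2.COLOR_RGB2BGR)); 
    import numpy as np; np.save(f"pics/{n}0.npy",d); print(n,camera_info(n))
print(state())
E
```

```text
pics
side {'vertical_fov': 52.62074451526869, 'cx': 256.94836948221985, 'cy': 190.43709645411204, 'dist_coeffs': array([-0.03748247,  0.        ,  0.        ,  0.        ,  0.        ]), 'origin': array([ 271.67211991, -436.85041944,  997.28918739]), 'attitude': array([-2.63916077e+00, -2.66324263e-04, -5.60535130e-01])}
top {'vertical_fov': 55.780576595966465, 'cx': 256.5493269475013, 'cy': 193.49455077644285, 'dist_coeffs': array([-0.11761693,  0.        ,  0.        ,  0.        ,  0.        ]), 'origin': array([ 330.73884686,   -9.69512647, 1052.20717329]), 'attitude': array([-2.93439407e+00,  2.06728975e-03, -1.59464033e+00])}
{'t': 0.1, 'joints': array([ 1.04440716e+00,  4.91496527e-01,  1.55938203e+00, -2.27893268e-05,
        1.09171166e+00, -1.05569547e-01]), 'qvel': array([-0.00033785, -0.00019255, -0.0009308 ,  0.00064153,  0.00077382,
        0.00024488]), 'tau': array([ 1.59478237e-03, -6.13624620e+01, -2.58604574e+01,  6.93390286e-02,
        4.69871261e-02,  3.91599986e-05]), 'eef_pos': array([255.17606719, 570.29907394, 214.12412819]), 'tcp_rot': array([-3.14059851e+00, -8.50165790e-05,  2.72078351e+00]), 'ft_force': array([ 0.2156457 , -0.19390833, -0.54021462]), 'moment': array([0.05606881, 0.00974319, 0.02206519]), 'grip_force': 0.0, 'opening': 1.0006516672586403}
```

View pics/side0.png

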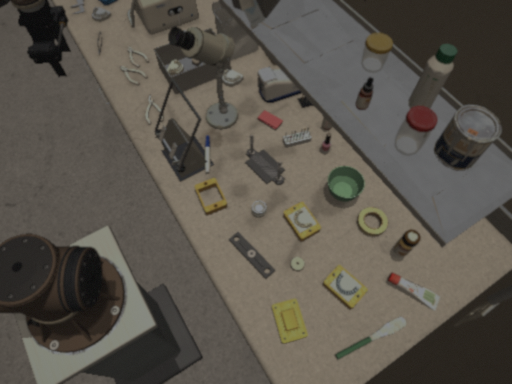

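View pics/top0.png

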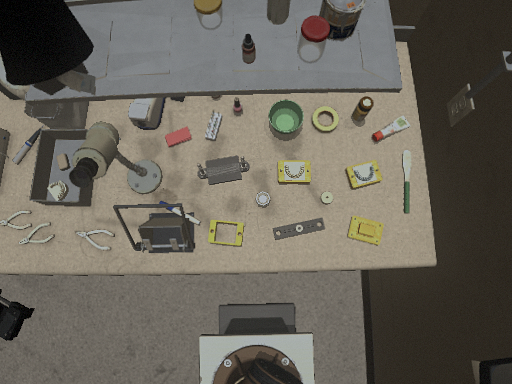

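Side view: clamp near (266,165), ring (211,197), halves (301,221) and (345,286), bar (251,255), lid (290,320), dish (259,208), felt (298,264). Top view: clamp (224,170), halves (294,172) and (364,175), ring (226,233), bar (299,228), lid (366,230). The arch colours need a closer look.

```bash
python3 - <<'E'
import cv2,numpy as np
t=cv2.imread("pics/top0.png");s=cv2.imread("pics/side0.png")
a=cv2.resize(t[145:255,190:390],None,fx=4,fy=4,interpolation=cv2.INTER_CUBIC)
cv2.imwrite("pics/c1.png",cv2.convertScaleAbs(a,alpha=1.4))
b=cv2.resize(s[120:345,185:385],None,fx=2.6,fy=2.6,interpolation=cv2.INTER_CUBIC)
cv2.imwrite("pics/c2.png",cv2.convertScaleAbs(b,alpha=1.4))
E
```

```text
(no output)
```

View pics/c1.png

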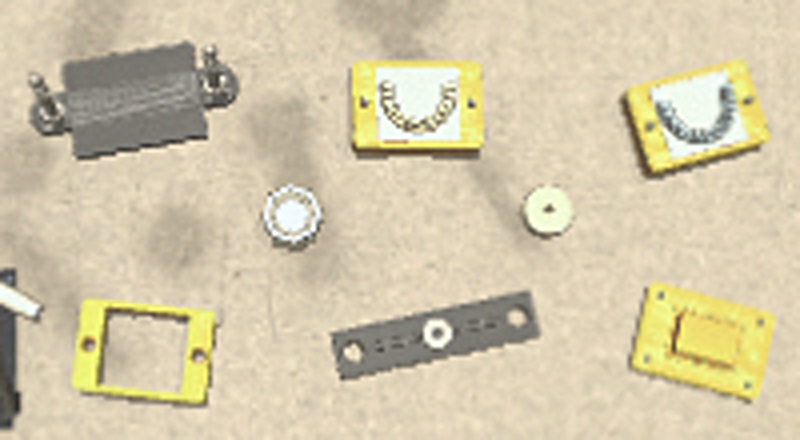

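View pics/c2.png

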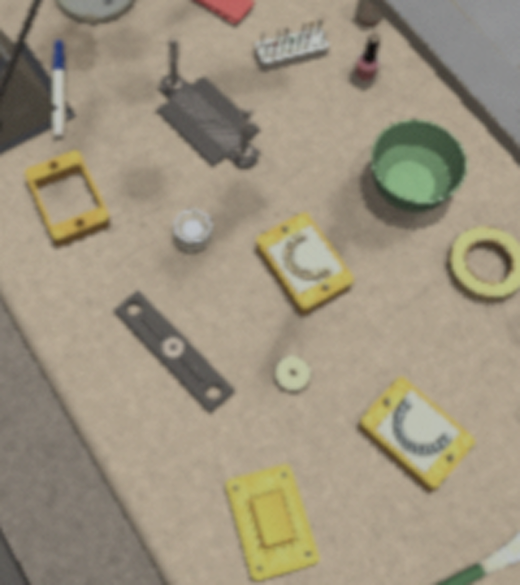

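The blue arch is the right-hand half, at top (364,175) and side (345,286). The cream half is at top (294,172). Rod tips in the top view are near (199,164) and (242,157). Next I measure the poses.

```bash
cat > h.py <<'E'
import cv2,numpy as np
from cell import *
from scipy.spatial.transform import Rotation as Ro
def cam(n):
    i=camera_info(n); f=192/np.tan(np.radians(i["vertical_fov"]/2))
    return np.array([[f,0,i["cx"]],[0,f,i["cy"]],[0,0,1]]),np.array(i["dist_coeffs"]),np.array(i["origin"]),Ro.from_euler("xyz",i["attitude"]).as_matrix()
def rays(n,uv):
    K,D,o,R=cam(n); p=cv2.undistortPoints(np.float64(uv).reshape(-1,1,2),K,D)[:,0]
    return o,np.c_[p,np.ones(len(p))]@R.T          # unit optical depth
def onplane(n,uv,z):
    o,r=rays(n,uv); return o+r*((z-o[2])/r[:,2])[:,None]
def project(n,P):
    K,D,o,R=cam(n); return cv2.projectPoints(np.float64(P).reshape(-1,1,3),R.T,-R.T@o,K,D)[0][:,0].ravel() if 0 else cv2.projectPoints(np.float64(P).reshape(-1,1,3),cv2.Rodrigues(R.T)[0],-R.T@o,K,D)[0][:,0]
def cloud(n,d):
    v,u=np.mgrid[0:384,0:512]; o,r=rays(n,np.c_[u.ravel(),v.ravel()])
    return (o+r*d.reshape(-1,1)).reshape(384,512,3)
def rect(n,m,z):
    """min-area rect of mask m's outline on plane z: centre, (short,long), angle of the long axis from +y"""
    c=max(cv2.findContours(m.astype(np.uint8),cv2.RETR_EXTERNAL,cv2.CHAIN_APPROX_NONE)[0],key=cv2.contourArea)
    P=onplane(n,c[:,0],z)[:,:2].astype(np.float32)
    b=cv2.boxPoints(cv2.minAreaRect(P)); e1,e2=b[1]-b[0],b[2]-b[1]
    L=e1 if np.linalg.norm(e1)>np.linalg.norm(e2) else e2
    if L[1]<0:L=-L
    return b.mean(0).round(1),np.sort([np.linalg.norm(e1),np.linalg.norm(e2)]).round(1),round(float(np.arctan2(-L[0],L[1])),3)
E
python3 - <<'E'
from h import *
box={"blue":((364,175),(345,286),22),"cream":((294,172),(301,221),22),"ring":((226,233),(211,197),22),"lid":((366,230),(290,320),11),"bar":((299,228),(251,255),10),"clamp":((224,170),(266,165),8)}
for k,n in enumerate(("top","side")):
    p=cv2.cvtColor(cv2.imread(f"pics/{n}0.png"),cv2.COLOR_BGR2RGB).astype(int);d=np.load(f"pics/{n}0.npy");W=cloud(n,d)
    for o,b in box.items():
        u,v=b[k];z=b[2];w=np.zeros((384,512),bool);w[v-32:v+33,u-34:u+35]=1
        if o in("bar","clamp"): m=w&(p.max(2)<115)&(p.max(2)-p.min(2)<25)
        else: m=w&(p[...,0]-p[...,2]>60)&(p[...,0]>90)
        zz=W[...,2][m]
        if o in("blue","cream","ring"): m2=m&(abs(W[...,2]-z)<6)
        elif o=="clamp": m2=m&(abs(W[...,2]-z)<4)
        else: m2=m&(W[...,2]>2)
        m2=cv2.morphologyEx(m2.astype(np.uint8),cv2.MORPH_CLOSE,np.ones((3,3)))
        print(n,o,m.sum(),m2.sum(),np.percentile(zz,[10,50,90]).round(1),*rect(n,m2,z))
E
```

```text
top blue 279 294 [19.2 22.  24.9] [ 601.2 -333.8] [66.6 94.8] 0.235
top cream 320 335 [19.7 21.9 24.5] [ 614.1 -124.8] [64.2 95.4] -0.023
top ring 346 349 [19.1 21.7 24.2] [437.3  78.8] [66.  96.1] -0.131
top lid 696 715 [ 8.8 11.8 23.1] [ 434.4 -326.7] [64.8 95.9] -0.297
top bar 593 583 [ 3.6  9.7 12.8] [ 443.8 -131.5] [ 35.4 147.6] 0.185
top clamp 1011 924 [ 4.7  8.1 11.7] [626.1  84.9] [ 74.1 155. ] 0.145
side blue 177 185 [20.4 22.7 24.9] [ 609.4 -373.3] [13.3 60.8] -1.347
side cream 165 165 [20.  22.4 25. ] [ 611.1 -165.4] [14.1 62.7] 1.534
side ring 193 210 [20.7 22.7 25.3] [431.5  39.2] [15.8 61.8] 1.441
side lid 727 855 [10.3 13.4 25.3] [ 433.9 -327.9] [62.2 92.9] -0.301
side bar 852 752 [ 0.2 10.  13.4] [ 444.4 -133.7] [ 40.3 152.6] 0.169
side clamp 2052 874 [-1.   5.  16.6] [622.6  85.6] [ 78.5 158.2] 0.048
```

```bash
python3 - <<'E'
from h import *
for n,(u0,v0) in (("top",(224,170)),("side",(266,165))):
    d=np.load(f"pics/{n}0.npy");W=cloud(n,d)
    w=np.zeros((384,512),bool);w[v0-40:v0+40,u0-40:u0+40]=1
    for lo,hi in((40,110),):
        m=w&(W[...,2]>lo)&(W[...,2]<hi)
        k,l,s,c=cv2.connectedComponentsWithStats(m.astype(np.uint8),connectivity=8)
        for i in range(1,k):
            P=W[l==i]; print(n,s[i][4],c[i].round(1),P.mean(0).round(1),P.max(0).round(1))
            uv=np.argwhere(l==i)[:,::-1]; print(uv[P[:,2].argsort()[-4:]].tolist(),np.sort(P[:,2])[-4:].round())
# pins of blue half, as dark spots in top crop
t=cv2.imread("pics/top0.png");s=cv2.imread("pics/side0.png")
cv2.imwrite("pics/c3.png",np.hstack([cv2.resize(t[148:192,195:253],(580,440),interpolation=cv2.INTER_CUBIC)]))
# predicted rod tips
for n in("top","side"):
  for a in(.145,):
    ax=np.array([-np.sin(a),np.cos(a),0]);c=np.array([626.1,84.9,0])
    print(n,project(n,[c+61*ax+[0,0,98],c+61*ax+[0,0,13],c-61*ax+[0,0,98],c-61*ax+[0,0,13]]).round(1).tolist())
E
```

```text
top 2 [212.  130.5] [737.1 115.   43. ] [738.4 115.   43.7]
[[212, 131], [212, 130]] [42. 44.]
top 2 [206.  132.5] [730.8 132.6  44.2] [731.3 133.   47. ]
[[206, 133], [206, 132]] [41. 47.]
top 2 [211.  133.5] [727.5 117.8  43.4] [728.5 118.   44.9]
[[211, 134], [211, 133]] [42. 45.]
top 32 [242.4 160. ] [633.   24.8  75.7] [639.7  30.2  98.1]
[[242, 157], [241, 158], [241, 157], [242, 156]] [98. 98. 98. 98.]
top 32 [199.5 167. ] [615.3 145.2  76.9] [621.8 149.7  99.7]
[[198, 166], [199, 164], [198, 164], [198, 165]] [ 96.  98.  99. 100.]
side 1 [301. 129.] [780.2 117.9  42.7] [780.2 117.9  42.7]
[[301, 129]] [43.]
side 3 [304.3 128.3] [790.9 115.   41.9] [794.1 116.2  42.6]
[[305, 128], [304, 129], [304, 128]] [41. 42. 43.]
side 1 [292. 131.] [752.2 126.1  43. ] [752.2 126.1  43. ]
[[292, 131]] [43.]
side 3 [294.7 130.7] [760.  123.   42.7] [761.8 124.5  44. ]
[[294, 131], [295, 130], [295, 131]] [40. 44. 44.]
side 1 [285. 133.] [730.1 131.6  42.3] [730.1 131.6  42.3]
[[285, 133]] [42.]
side 2 [303.  132.5] [776.4 102.3  45.2] [778.1 104.5  46.3]
[[303, 132], [303, 133]] [44. 46.]
side 47 [250.7 140.7] [614.4 142.7  73.8] [618.9 150.1  99.1]
[[250, 135], [251, 135], [252, 135], [251, 134]] [96. 98. 98. 99.]
side 2 [293.  135.5] [745.  110.4  43.1] [746.1 111.9  43.1]
[[293, 135], [293, 136]] [43. 43.]
side 4 [296.5 134.5] [756.  107.6  43.5] [757.8 108.5  46.1]
[[296, 135], [297, 135], [297, 134], [296, 134]] [41. 42. 45. 46.]
side 2 [287.  136.5] [726.6 116.   44.8] [726.7 116.2  47.1]
[[287, 137], [287, 136]] [42. 47.]
side 3 [290.3 136.3] [736.4 112.2  42.9] [738.7 113.   44.3]
[[290, 137], [291, 136], [290, 136]] [41. 43. 44.]
side 47 [278.7 167.6] [632.4  22.4  73. ] [639.5  29.  100.1]
[[280, 163], [279, 163], [279, 162], [280, 162]] [ 96.  99.  99. 100.]
top [[198.4, 164.2], [202.9, 172.4], [242.2, 157.0], [243.3, 165.6]]
side [[251.0, 134.7], [251.4, 151.5], [279.5, 161.9], [278.0, 177.6]]
```

View pics/c3.png

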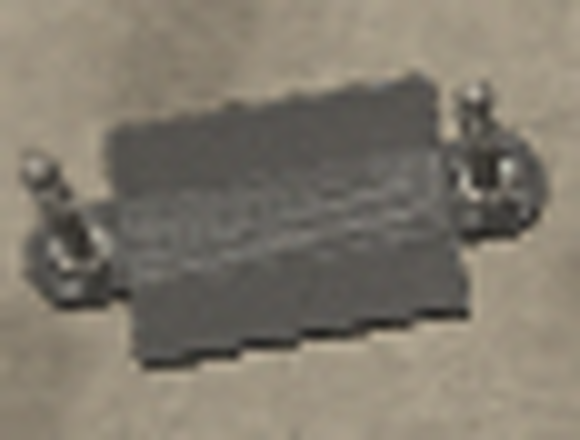

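Both views agree. Rod tips predicted from the clamp pose match the seen ones within 1 px. Clamp is (626,85), yaw 0.145. Blue half is (601,-334), yaw 0.235. First I go up, above the shield and microscope, turning on the way.

```bash
cat > go.py <<'E'
import sys,math
from cell import state
def delta(x,y,z,a):
    """shift in tool axes to put TCP at x,y,z with the fingers closing along a part's x axis (part yaw a)"""
    s=state();p=s["eef_pos"];w=s["tcp_rot"][2]
    t=(w-(a+math.pi/2)+math.pi/2)%math.pi-math.pi/2
    dx,dy=x-p[0],y-p[1]
    v=(dx*math.cos(w)+dy*math.sin(w),dx*math.sin(w)-dy*math.cos(w),p[2]-z)
    r=math.hypot(*v)
    print("t %.1f at"%s["t"],p.round(1),"yaw %.3f q6 %.2f"%(w,s["joints"][5]),"| delta %.1f %.1f %.1f turn %.3f"%(*v,t),"rows %.1f"%(max(r/41.7,abs(t)/.125)),"F",s["ft_force"].round(1),"open %.3f"%s["opening"])
if __name__=="__main__": delta(*map(float,sys.argv[1:]))
E
python3 -m handwheel '[[0,0,-40,0.12,1],[0,0,-80,0.24,1],[0,0,-120,0.36,1],[0,0,-160,0.48,1],[0,0,-200,0.6,1]]'
python3 -m handwheel '[[0,0,0,0.12,1],[0,0,0,0.24,1],[0,0,0,0.315,1],[0,0,0,0.315,1]]'
python3 go.py 601.2 -333.8 400 0.235
```

```text
t: 0.52
eef_pos: [255.0, 570.0, 416.5]
tcp_rot: [-3.141, 0.0, 2.115]
ft_force: [0.1, 0.4, -0.0]
opening: 1.003
grip_force: 0.0
t: 0.85
eef_pos: [255.3, 570.4, 414.4]
tcp_rot: [-3.141, 0.0, 1.802]
ft_force: [0.0, 0.3, -0.5]
opening: 0.999
grip_force: 0.0
t 0.8 at [255.3 570.4 414.4] yaw 1.802 q6 0.81 | delta -959.5 129.2 14.4 turn -0.003 rows 23.2 F [ 0.   0.3 -0.5] open 0.999
```

```bash
python3 -m handwheel '[[-40,5.4,0,0,1],[-80,10.8,0,0,1],[-120,16.2,0,0,1],[-160,21.6,0,0,1],[-200,27,0,0,1]]' | head -2
python3 -m handwheel '[[-40,5.4,0,0,1],[-80,10.8,0,0,1],[-120,16.2,0,0,1],[-160,21.6,0,0,1],[-200,27,0,0,1]]' | head -2
python3 -m handwheel '[[-40,5.4,0,0,1],[-80,10.8,0,0,1],[-120,16.2,0,0,1],[-160,21.6,0,0,1],[-200,27,0,0,1]]' | head -2
python3 -m handwheel '[[-40,5.4,0,0,1],[-80,10.8,0,0,1],[-120,16.2,0,0,1],[-160,21.6,0,0,1],[-200,27,0,0,1]]' | head -2
python3 -m handwheel '[[-40,5.4,0,0,1],[-80,10.8,0,0,1],[-120,16.2,0,0,1],[-160,21.6,0,0,1],[-160,21.6,0,0,1]]' | head -2
python3 go.py 601.2 -333.8 60 0.235
```

```text
t: 1.27
eef_pos: [328.2, 380.5, 414.3]
t: 1.68
eef_pos: [401.0, 192.2, 414.6]
t: 2.1
eef_pos: [473.9, 3.8, 414.6]
t: 2.52
eef_pos: [546.8, -184.5, 414.3]
t: 2.93
eef_pos: [605.7, -338.9, 410.9]
t 2.9 at [ 605.7 -338.9  410.9] yaw 1.805 q6 -0.84 | delta 6.0 -3.2 350.9 turn -0.001 rows 8.4 F [ 0.5  0.3 -0.6] open 0.996
```

```bash
python3 -m handwheel '[[0,0,40,0,1],[0,0,80,0,1],[0,0,120,0,1],[0,0,160,0,1],[0,0,200,0,1]]' | head -2
python3 -m handwheel '[[0,0,40,0,1],[0,0,80,0,1],[0,0,120,0,1],[0,0,150,0,1],[0,0,150,0,1]]' | head -2
python3 go.py 601.2 -333.8 3.5 0.235
```

```text
t: 3.35
eef_pos: [604.4, -332.4, 212.7]
t: 3.77
eef_pos: [602.1, -330.9, 58.0]
t 3.8 at [ 602.1 -330.9   58. ] yaw 1.808 q6 -0.84 | delta -2.6 -1.6 54.5 turn 0.003 rows 1.3 F [ 0.   0.9 -0.2] open 1.002
```

```bash
python3 -m handwheel '[[-2.6,-1.6,20,0.003,1],[-2.6,-1.6,40,0.003,1],[-2.6,-1.6,54,0.003,1],[-2.6,-1.6,54,0.003,1]]'
python3 -m handwheel '[[0,0,0,0,0.6],[0,0,0,0,0.6],[0,0,0,0,0.6],[0,0,0,0,0.6],[0,0,0,0,0.6]]'
python3 -m handwheel '[[0,0,0,0,0.6],[0,0,0,0,0.6],[0,0,0,0,0.6],[0,0,0,0,0.6],[0,0,0,0,0.6]]'
python3 go.py 626.1 84.9 150 0.145
```

```text
t: 4.1
eef_pos: [603.2, -335.3, 9.2]
tcp_rot: [-3.14, -0.002, 1.804]
ft_force: [-0.2, 0.8, -0.2]
opening: 1.0
grip_force: 0.0
t: 4.52
eef_pos: [603.5, -336.1, 11.6]
tcp_rot: [-3.141, 0.0, 1.803]
ft_force: [-9.4, -3.2, 7.8]
opening: 0.706
grip_force: 4.8
t: 4.93
eef_pos: [603.3, -336.2, 11.6]
tcp_rot: [-3.141, 0.0, 1.803]
ft_force: [-4.8, -0.6, 6.9]
opening: 0.686
grip_force: 30.0
t 4.9 at [ 603.3 -336.2   11.6] yaw 1.803 q6 -0.84 | delta 404.5 119.2 -138.4 turn 0.087 rows 10.6 F [-4.8 -0.6  6.9] open 0.686
```

```bash
python3 -m handwheel '[[0,0,-20,0,0.6],[0,0,-60,0.03,0.6],[0,0,-100,0.06,0.6],[0,0,-140,0.087,0.6],[0,0,-140,0.087,0.6]]'
python3 -m handwheel '[[0,0,0,0,0.6],[0,0,0,0,0.6],[0,0,0,0,0.6]]'
python3 go.py 626.5 82.1 150 0.145
```

```text
t: 5.35
eef_pos: [606.3, -337.3, 159.1]
tcp_rot: [3.133, 0.008, 1.714]
ft_force: [1.2, -0.1, -4.0]
opening: 0.692
grip_force: 30.0
t: 5.6
eef_pos: [603.0, -335.2, 148.2]
tcp_rot: [-3.139, -0.003, 1.716]
ft_force: [0.6, -0.3, -5.8]
opening: 0.689
grip_force: 30.0
t 5.6 at [ 603.  -335.2  148.2] yaw 1.716 q6 -0.75 | delta 409.5 83.7 -1.8 turn 0.000 rows 10.0 F [ 0.6 -0.3 -5.8] open 0.689
```

```bash
python3 -m handwheel '[[25,5,0,0,0.6],[60,12,0,0,0.6],[95,19.5,0,0,0.6],[130,26.5,0,0,0.6],[165,34,0,0,0.6]]' | head -2
python3 -m handwheel '[[35,7,0,0,0.6],[70,14.5,0,0,0.6],[105,21.5,0,0,0.6],[140,28.5,0,0,0.6],[175,36,0,0,0.6]]' | head -2
python3 -m handwheel '[[30,6,0,0,0.6],[55,10.5,0,0,0.6],[69,13.5,0,0,0.6],[69,13.5,0,0,0.6],[69,13.5,0,0,0.6]]' | head -2
python3 -m handwheel '[[0,0,0,0,0.6],[0,0,0,0,0.6],[0,0,0,0,0.6]]'
python3 go.py 626.5 82.1 30 0.145
```

```text
t: 6.02
eef_pos: [612.8, -165.9, 148.4]
t: 6.43
eef_pos: [623.1, 12.5, 148.7]
t: 6.85
eef_pos: [627.0, 81.2, 149.3]
t: 7.1
eef_pos: [627.4, 79.8, 150.4]
tcp_rot: [-3.141, -0.0, 1.714]
ft_force: [0.0, 0.4, -5.6]
opening: 0.691
grip_force: 30.0
t 7.1 at [627.4  79.8 150.4] yaw 1.714 q6 -0.12 | delta 2.4 -0.6 120.4 turn -0.001 rows 2.9 F [ 0.   0.4 -5.6] open 0.691
```

```bash
python3 -m handwheel '[[1.2,0,30,0,0.6],[2.4,-0.6,60,0,0.6],[2.4,-0.6,90,0,0.6],[2.4,-0.6,110,0,0.6],[2.4,-0.6,115,0,0.6]]' | head -2
python3 -m handwheel '[[0,0,0,0,0.6],[0,0,0,0,0.6],[0,0,0,0,0.6]]'
python3 go.py 626.5 82.1 19.6 0.145
python3 - <<'E'
from h import *
a=[]
for n in("top","side"):
    p,d=read_camera(n); cv2.imwrite(f"pics/{n}1.png",p[...,::-1]); np.save(f"pics/{n}1.npy",d)
    u,v=((222,170),(266,165))[n=="side"]
    a.append(cv2.resize(p[v-32:v+33,u-37:u+37,::-1],(400,352),interpolation=cv2.INTER_CUBIC))
cv2.imwrite("pics/c4.png",cv2.convertScaleAbs(np.hstack(a),alpha=1.4))
E
```

```text
t: 7.52
eef_pos: [624.9, 82.3, 32.2]
t: 7.77
eef_pos: [627.5, 83.0, 37.3]
tcp_rot: [3.139, 0.0, 1.715]
ft_force: [0.2, -0.2, -4.6]
opening: 0.69
grip_force: 30.0
t 7.8 at [627.5  83.   37.3] yaw 1.715 q6 -0.12 | delta -0.8 -1.1 17.7 turn -0.000 rows 0.4 F [ 0.2 -0.2 -4.6] open 0.690
```

View pics/c4.png

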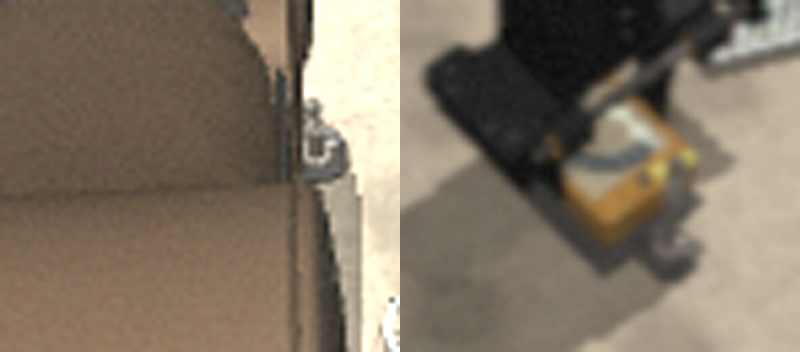

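The side view shows the half held level between the rods and free of the collar. The top view is blocked by the arm. I lower it the rest of the way.

```bash
python3 -m handwheel '[[-0.8,-1.1,6,0,0.6],[-0.8,-1.1,12,0,0.6],[-0.8,-1.1,15,0,0.6],[-0.8,-1.1,15,0,0.6],[-0.8,-1.1,15,0,0.6]]'
python3 -m handwheel '[[0,0,1,0,0.6],[0,0,2,0,0.6],[0,0,3,0,0.6],[0,0,3,0,0.6]]'
python3 go.py 626.5 82.1 19.6 0.145
```

```text
t: 8.28
eef_pos: [625.4, 82.3, 20.3]
tcp_rot: [-3.141, -0.0, 1.716]
ft_force: [-0.0, 0.2, -6.1]
opening: 0.694
grip_force: 30.0
t: 8.62
eef_pos: [625.7, 82.3, 19.6]
tcp_rot: [3.141, 0.0, 1.716]
ft_force: [-5.5, -1.1, 14.9]
opening: 0.695
grip_force: 30.0
t 8.6 at [625.7  82.3  19.6] yaw 1.716 q6 -0.12 | delta -0.3 0.8 -0.0 turn 0.000 rows 0.0 F [-5.5 -1.1 14.9] open 0.695
```

Contact is at the expected height. I release and lift out of the way for a look.

```bash
python3 -m handwheel '[[0,0,-0.5,0,1],[0,0,-1,0,1],[0,0,-1,0,1],[0,0,-1,0,1],[0,0,-1,0,1]]' | tail -3
python3 -m handwheel '[[0,0,-30,0,1],[0,0,-70,0,1],[0,0,-110,0,1],[0,0,-150,0,1],[0,0,-190,0,1]]' | head -2
python3 -m handwheel '[[-40,0,0,0,1],[-80,0,0,0,1],[-120,0,0,0,1],[-160,0,0,0,1],[-200,0,0,0,1]]' | head -2
python3 -m handwheel '[[0,0,0,0,1],[0,0,0,0,1],[0,0,0,0,1]]' | head -2
python3 - <<'E'
from h import *
a=[]
for n in("top","side"):
    p,d=read_camera(n); cv2.imwrite(f"pics/{n}2.png",p[...,::-1]); np.save(f"pics/{n}2.npy",d)
    u,v=((222,170),(266,165))[n=="side"]
    a.append(cv2.resize(p[v-32:v+33,u-37:u+37,::-1],(400,352),interpolation=cv2.INTER_CUBIC))
    W=cloud(n,d);p=p.astype(int);w=np.zeros((384,512),bool);w[v-30:v+30,u-35:u+35]=1
    m=w&(p[...,0]-p[...,2]>40)&(W[...,2]>24)&(W[...,2]<37)
    m=cv2.morphologyEx(m.astype(np.uint8),cv2.MORPH_CLOSE,np.ones((3,3)))
    print(n,m.sum(),np.median(W[...,2][m>0]),*rect(n,m,30))
cv2.imwrite("pics/c5.png",cv2.convertScaleAbs(np.hstack(a),alpha=1.4))
E
```

```text
ft_force: [1.2, -0.5, -0.7]
opening: 0.968
grip_force: 0.0
t: 9.45
eef_pos: [625.2, 82.3, 210.5]
t: 9.87
eef_pos: [654.4, -117.4, 208.7]
t: 10.12
eef_pos: [654.2, -115.4, 208.3]
top 346 29.94104943877636 [624.4  86.1] [67.7 96.3] 0.145
side 276 30.729435597546 [623.3  83.9] [68. 99.] 0.145
```

View pics/c5.png

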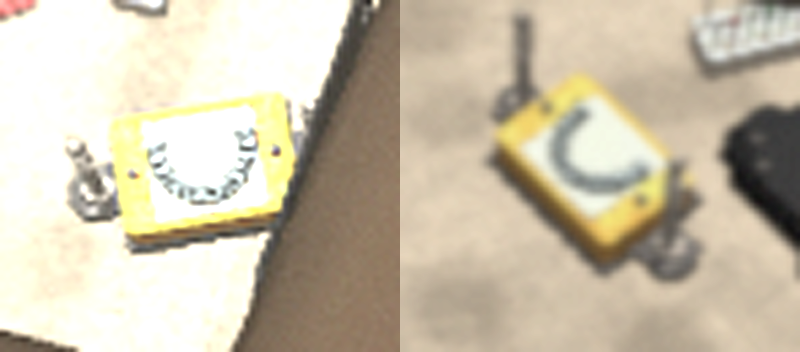

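Blue half is seated: top face z≈30, centre about (624.5,85.5), yaw 0.145, all matching the clamp. Next is the ring.

```bash
python3 - <<'E'
from h import *
d=np.load("pics/top0.npy");W=cloud("top",d).reshape(-1,3)
for lo,hi in((30,70),(70,120),(120,200),(200,300)):
    q=W[(W[:,2]>lo)&(W[:,2]<hi)&(W[:,0]>330)&(W[:,0]<560)&(W[:,1]>60)&(W[:,1]<400)]
    print(lo,hi,len(q),q.min(0).round(),q.max(0).round())
E
python3 go.py 437.3 78.8 210 -0.131
```

```text
30 70 162 [408. 182.  30.] [479. 297.  69.]
70 120 700 [380. 157.  70.] [464. 321. 120.]
120 200 315 [401. 160. 120.] [456. 321. 200.]
200 300 462 [452. 160. 200.] [560. 363. 300.]
t 10.2 at [ 654.3 -114.3  208.6] yaw 1.717 q6 -0.42 | delta 222.7 -186.6 -1.4 turn 0.277 rows 7.0 F [0.5 0.4 0.1] open 1.002
```

```bash
python3 -m handwheel '[[28,-23.3,0,0,1],[56,-46.6,0,0,1],[84,-70,0,0,1],[112,-93.3,0,0,1],[140,-116.5,0,0,1]]' | head -2
python3 -m handwheel '[[28,-23.3,0,0.1,1],[56,-46.6,0,0.2,1],[82.7,-70,0,0.277,1],[82.7,-70,0,0.277,1],[82.7,-70,0,0.277,1]]' | head -2
python3 -m handwheel '[[0,0,0,0,1],[0,0,0,0,1],[0,0,0,0,1]]' | head -2
python3 go.py 437.3 78.8 4 -0.131
```

```text
t: 10.63
eef_pos: [517.1, 8.2, 208.8]
t: 11.05
eef_pos: [436.6, 79.6, 209.3]
t: 11.3
eef_pos: [438.3, 77.5, 208.5]
t 11.3 at [438.3  77.5 208.5] yaw 1.439 q6 0.16 | delta 1.2 -1.2 204.5 turn -0.001 rows 4.9 F [ 0.6  0.2 -0.7] open 0.998
```

```bash
python3 -m handwheel '[[1.2,-1,38,0,1],[1.2,-1,76,0,1],[1.2,-1,114,0,1],[1.2,-1,150,0,1],[1.2,-1,160,0,1]]' | head -2
python3 -m handwheel '[[0,0,15,0,1],[0,0,30,0,1],[0,0,40,0,1],[0,0,40,0,1],[0,0,40,0,1]]' | head -4
python3 go.py 437.3 78.8 4 -0.131
```

```text
t: 11.72
eef_pos: [435.5, 78.5, 44.4]
t: 12.13
eef_pos: [437.0, 78.8, 8.2]
tcp_rot: [-3.14, 0.0, 1.438]
ft_force: [-0.2, -0.3, -0.3]
t 12.1 at [437.   78.8   8.2] yaw 1.438 q6 0.16 | delta 0.1 0.3 4.2 turn -0.001 rows 0.1 F [-0.2 -0.3 -0.3] open 1.001
```

```bash
python3 -m handwheel '[[0,0,3,0,1],[0,0,3,0,0.6],[0,0,3,0,0.6],[0,0,3,0,0.6],[0,0,3,0,0.6]]' | tail -2
python3 -m handwheel '[[0,0,0,0,0.6],[0,0,0,0,0.6],[0,0,0,0,0.6],[0,0,0,0,0.6],[0,0,0,0,0.6]]'
python3 go.py 437.3 78.8 4 -0.131
```

```text
opening: 0.778
grip_force: 0.0
t: 12.97
eef_pos: [437.0, 79.2, 5.8]
tcp_rot: [3.141, -0.0, 1.439]
ft_force: [-0.3, -0.0, 5.6]
opening: 0.692
grip_force: 30.0
t 13.0 at [437.   79.2   5.8] yaw 1.439 q6 0.16 | delta -0.3 0.3 1.8 turn -0.001 rows 0.0 F [-0.3 -0.   5.6] open 0.692
```

```bash
python3 -m handwheel '[[0,0,-20,0,0.6],[0,0,-60,0,0.6],[0,0,-100,-0.1,0.6],[0,0,-140,-0.2,0.6],[0,0,-150,-0.277,0.6]]' | head -2
python3 -m handwheel '[[0,0,0,0,0.6],[0,0,0,0,0.6],[0,0,0,0,0.6],[0,0,0,0,0.6]]' | tail -2
python3 go.py 625 86.2 150 0.145
```

```text
t: 13.38
eef_pos: [438.1, 79.2, 160.4]
opening: 0.689
grip_force: 30.0
t 13.7 at [436.2  79.1 154.1] yaw 1.714 q6 -0.11 | delta -19.9 187.9 4.1 turn -0.002 rows 4.5 F [ 0.3 -0.6 -2.1] open 0.689
```

```bash
python3 -m handwheel '[[-3,30,0,0,0.6],[-7,65,0,0,0.6],[-11,100,0,0,0.6],[-15,135,0,0,0.6],[-18,168,0,0,0.6]]' | head -2
python3 -m handwheel '[[-1.9,19.9,0,0,0.6],[-1.9,19.9,0,0,0.6],[-1.9,19.9,0,0,0.6],[-1.9,19.9,0,0,0.6]]' | head -2
python3 go.py 625 86.2 150 0.145
python3 -m handwheel '[[0,0,30,0,0.6],[0,0,60,0,0.6],[0,0,85,0,0.6],[0,0,95,0,0.6],[0,0,95,0,0.6]]' | head -2
python3 -m handwheel '[[0,0,0,0,0.6],[0,0,0,0,0.6],[0,0,0,0,0.6],[0,0,0,0,0.6]]' | head -2
python3 go.py 625 86.2 35.8 0.145
```

```text
t: 14.13
eef_pos: [607.0, 85.5, 153.6]
t: 14.47
eef_pos: [624.5, 86.5, 153.9]
t 14.5 at [624.5  86.5 153.9] yaw 1.715 q6 -0.11 | delta -0.4 0.4 3.9 turn -0.001 rows 0.1 F [-0.8 -0.1 -2.9] open 0.692
t: 14.88
eef_pos: [623.9, 86.5, 58.4]
t: 15.22
eef_pos: [626.2, 86.6, 62.0]
t 15.2 at [626.2  86.6  62. ] yaw 1.716 q6 -0.11 | delta -0.2 -1.2 26.2 turn -0.000 rows 0.6 F [-0.1 -0.1 -2.8] open 0.692
```

```bash
python3 -m handwheel '[[0,0,3,0,0.6],[0,0,7,0,0.6],[0,0,10,0,0.6],[0,0,10,0,0.6],[0,0,10,0,0.6]]' | sed -n 2,4p
python3 go.py 625 86.2 35.8 0.145
python3 -m handwheel '[[0,0,2,0,0.6],[0,0,4,0,0.6],[0,0,6,0,0.6],[0,0,6,0,0.6],[0,0,6,0,0.6]]' | sed -n 2,4p
python3 go.py 625 86.2 35.8 0.145
```

```text
eef_pos: [625.5, 86.6, 50.3]
tcp_rot: [-3.141, -0.0, 1.716]
ft_force: [-0.3, 0.6, -2.2]
t 15.6 at [625.5  86.6  50.3] yaw 1.716 q6 -0.11 | delta -0.3 -0.6 14.5 turn -0.000 rows 0.3 F [-0.3  0.6 -2.2] open 0.694
eef_pos: [625.6, 86.6, 44.5]
tcp_rot: [-3.141, -0.0, 1.716]
ft_force: [-0.2, 0.2, -1.9]
t 16.1 at [625.6  86.6  44.5] yaw 1.716 q6 -0.11 | delta -0.3 -0.7 8.7 turn -0.000 rows 0.2 F [-0.2  0.2 -1.9] open 0.690
```

```bash
python3 -m handwheel '[[0,-0.3,2,0,0.6],[0,-0.3,4,0,0.6],[0,-0.3,5,0,0.6],[0,-0.3,5,0,0.6],[0,-0.3,5,0,0.6]]' | sed -n 2,4p
python3 -m handwheel '[[0,0,1.5,0,0.6],[0,0,3,0,0.6],[0,0,4,0,0.6],[0,0,4,0,0.6],[0,0,4,0,0.6]]' | sed -n 2,4p
python3 go.py 625 86.2 35.8 0.145
```

```text
eef_pos: [625.4, 86.5, 39.6]
tcp_rot: [-3.142, -0.0, 1.716]
ft_force: [0.6, -0.9, -1.9]
eef_pos: [625.4, 86.5, 35.9]
tcp_rot: [3.141, -0.0, 1.716]
ft_force: [-1.9, -0.4, 3.6]
t 16.9 at [625.4  86.5  35.9] yaw 1.716 q6 -0.11 | delta -0.3 -0.4 0.1 turn 0.000 rows 0.0 F [-1.9 -0.4  3.6] open 0.690
```

```bash
python3 -m handwheel '[[0,0,0,0,1],[0,0,0,0,1],[0,0,0,0,1],[0,0,0,0,1],[0,0,0,0,1]]' | tail -3
python3 -m handwheel '[[0,0,-30,0,1],[0,0,-70,0,1],[0,0,-110,0,1],[0,0,-150,0,1],[0,0,-180,0,1]]' | head -2
python3 -m handwheel '[[-40,0,0,0,1],[-80,0,0,0,1],[-120,0,0,0,1],[-160,0,0,0,1],[-200,0,0,0,1]]' | head -2
python3 -m handwheel '[[-40,0,0,0,1],[-80,0,0,0,1],[-120,0,0,0,1],[-120,0,0,0,1],[-120,0,0,0,1]]' | head -2
python3 - <<'E'
from h import *
a=[]
for n in("top","side"):
    p,d=read_camera(n); cv2.imwrite(f"pics/{n}3.png",p[...,::-1]); np.save(f"pics/{n}3.npy",d)
    u,v=((222,168),(266,160))[n=="side"]
    a.append(cv2.resize(p[v-32:v+33,u-37:u+37,::-1],(400,352),interpolation=cv2.INTER_CUBIC))
    W=cloud(n,d);p=p.astype(int);w=np.zeros((384,512),bool);w[v-30:v+30,u-35:u+35]=1
    m=w&(p[...,0]-p[...,2]>40)&(W[...,2]>47)&(W[...,2]<58)
    print(np.median(W[...,2][m]))
    m=cv2.morphologyEx(m.astype(np.uint8),cv2.MORPH_CLOSE,np.ones((3,3)))
    print(n,m.sum(),*rect(n,m,52))
cv2.imwrite("pics/c6.png",cv2.convertScaleAbs(np.hstack(a),alpha=1.4))
E
python3 go.py 434.4 -326.7 200 -0.297
```

```text
ft_force: [0.7, -0.0, -0.6]
opening: 0.97
grip_force: 0.0
t: 17.72
eef_pos: [625.7, 86.6, 219.1]
t: 18.13
eef_pos: [654.2, -113.2, 215.7]
t: 18.55
eef_pos: [671.3, -232.3, 214.8]
52.583541277385166
top 45 [658.4  57. ] [15.  40.7] -0.42
52.40611388418898
side 231 [622.8  84.4] [67.1 98.1] 0.142
t 18.6 at [ 671.4 -229.7  215.4] yaw 1.716 q6 -0.57 | delta -61.8 -248.5 15.4 turn 0.442 rows 6.2 F [-0.3  0.1 -0.3] open 0.998
```

View pics/c6.png

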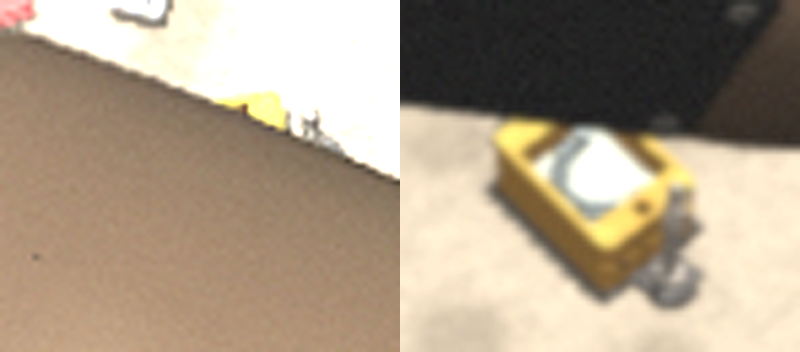

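The ring is flush on the half: top at z≈52, side-view centre within 0.7 mm of the half's. On to the lid.

```bash
python3 -m handwheel '[[-9,-35.5,0,0,0.55],[-18,-71,0,0,0.55],[-27,-106.5,0,0,0.55],[-36,-142,0,0,0.55],[-44,-177.5,0,0,0.55]]' | head -2
python3 -m handwheel '[[-9,-35.5,20,0.11,0.55],[-17.8,-71,40,0.22,0.55],[-17.8,-71,70,0.33,0.55],[-17.8,-71,100,0.442,0.55],[-17.8,-71,100,0.442,0.55]]' | head -2
python3 -m handwheel '[[0,0,0,0,0.55],[0,0,0,0,0.55],[0,0,0,0,0.55],[0,0,0,0,0.55]]' | head -2
python3 go.py 434.4 -326.7 13 -0.297
```

```text
t: 19.07
eef_pos: [501.1, -298.1, 215.9]
t: 19.48
eef_pos: [433.1, -324.9, 112.0]
t: 19.82
eef_pos: [435.5, -327.2, 117.1]
t 19.8 at [ 435.5 -327.2  117.1] yaw 1.276 q6 -0.47 | delta 0.1 -1.2 104.1 turn 0.003 rows 2.5 F [ 0.2 -0.4  0.2] open 0.548
```

```bash
python3 -m handwheel '[[0,-0.7,35,0,0.55],[0,-0.7,70,0,0.55],[0,-0.7,85,0,0.55],[0,-0.7,85,0,0.55],[0,-0.7,85,0,0.55]]' | head -2
python3 -m handwheel '[[0,0,0,0,0.55],[0,0,0,0,0.55],[0,0,0,0,0.55]]' | sed -n 2,4p
python3 go.py 434.4 -327 13 -0.297
```

```text
t: 20.23
eef_pos: [434.3, -327.0, 31.0]
eef_pos: [434.5, -327.4, 32.0]
tcp_rot: [3.139, 0.001, 1.274]
ft_force: [0.3, -0.5, -0.5]
t 20.5 at [ 434.5 -327.4   32. ] yaw 1.274 q6 -0.47 | delta 0.3 -0.2 19.0 turn 0.000 rows 0.5 F [ 0.3 -0.5 -0.5] open 0.550
```

```bash
python3 -m handwheel '[[0.3,0,7,0,0.55],[0.3,0,14,0,0.55],[0.3,0,18,0,0.55],[0.3,0,18,0,0.55],[0.3,0,18,0,0.55]]' | sed -n 2,4p
python3 -m handwheel '[[0,0,0,0,0.2],[0,0,0,0,0.2],[0,0,0,0,0.2],[0,0,0,0,0.2],[0,0,0,0,0.2]]' | tail -4
python3 -m handwheel '[[0,0,0,0,0.2],[0,0,0,0,0.2],[0,0,0,0,0.2],[0,0,0,0,0.2],[0,0,0,0,0.2]]' | tail -4
python3 go.py 434.4 -327 13 -0.297
```

```text
eef_pos: [433.9, -326.5, 12.1]
tcp_rot: [-3.141, -0.001, 1.274]
ft_force: [0.2, 0.1, -0.0]
tcp_rot: [3.141, 0.0, 1.274]
ft_force: [0.7, -0.1, -0.1]
opening: 0.313
grip_force: 30.0
tcp_rot: [3.141, 0.0, 1.274]
ft_force: [0.2, -0.9, 1.3]
opening: 0.317
grip_force: 30.0
t 21.7 at [ 434.1 -326.7   12.7] yaw 1.274 q6 -0.47 | delta -0.2 0.4 -0.3 turn 0.000 rows 0.0 F [ 0.2 -0.9  1.3] open 0.317
```

```bash
python3 -m handwheel '[[0,0,-20,0,0.2],[0,0,-55,-0.1,0.2],[0,0,-90,-0.2,0.2],[0,0,-125,-0.3,0.2],[0,0,-150,-0.42,0.2]]' | head -2
python3 -m handwheel '[[0,0,0,-0.022,0.2],[0,0,0,-0.022,0.2],[0,0,0,-0.022,0.2],[0,0,0,-0.022,0.2]]' | tail -3
python3 go.py 625.5 86.3 150 0.145
```

```text
t: 22.15
eef_pos: [434.2, -326.7, 165.2]
ft_force: [0.2, 0.4, -2.1]
opening: 0.311
grip_force: 30.0
t 22.5 at [ 433.5 -326.2  161. ] yaw 1.714 q6 -0.91 | delta 380.9 248.8 11.0 turn -0.002 rows 10.9 F [ 0.2  0.4 -2.1] open 0.311
```

```bash
python3 -m handwheel '[[25,16.3,0,0,0.2],[57,37.2,0,0,0.2],[89,58,0,0,0.2],[121,79,0,0,0.2],[153,100,0,0,0.2]]' | head -2
python3 -m handwheel '[[32,21,0,0,0.2],[64,42,0,0,0.2],[96,63,0,0,0.2],[128,84,0,0,0.2],[160,104.5,0,0,0.2]]' | head -2
python3 -m handwheel '[[30,20,0,0,0.2],[55,36,0,0,0.2],[67.9,44.3,0,0,0.2],[67.9,44.3,0,0,0.2],[67.9,44.3,0,0,0.2]]' | head -2
python3 -m handwheel '[[0,0,0,0,0.2],[0,0,0,0,0.2],[0,0,0,0,0.2],[0,0,0,0,0.2]]' | tail -3
python3 go.py 625.5 86.3 60.7 0.145
```

```text
t: 22.9
eef_pos: [510.9, -159.1, 161.1]
t: 23.32
eef_pos: [591.2, 14.6, 160.9]
t: 23.73
eef_pos: [624.6, 86.3, 161.1]
ft_force: [0.0, 0.2, -2.1]
opening: 0.318
grip_force: 30.0
t 24.1 at [625.1  85.2 162.8] yaw 1.714 q6 -0.11 | delta 1.0 0.6 102.1 turn -0.001 rows 2.4 F [ 0.   0.2 -2.1] open 0.318
```

```bash
python3 -m handwheel '[[0.6,0.4,30,0,0.2],[0.6,0.4,60,0,0.2],[0.6,0.4,80,0,0.2],[0.6,0.4,86,0,0.2],[0.6,0.4,86,0,0.2]]' | head -2
python3 -m handwheel '[[0,0,0,0,0.2],[0,0,0,0,0.2],[0,0,0,0,0.2],[0,0,0,0,0.2],[0,0,0,0,0.2]]' | tail -3
python3 go.py 625.5 86.3 60.7 0.145
```

```text
t: 24.48
eef_pos: [624.9, 86.4, 75.4]
ft_force: [-0.3, -0.4, -2.2]
opening: 0.312
grip_force: 30.0
t 24.9 at [625.8  86.9  77.5] yaw 1.716 q6 -0.11 | delta -0.5 -0.4 16.8 turn 0.000 rows 0.4 F [-0.3 -0.4 -2.2] open 0.312
```

```bash
python3 -m handwheel '[[-0.4,-0.2,5,0,0.2],[-0.4,-0.2,10,0,0.2],[-0.4,-0.2,11,0,0.2],[-0.4,-0.2,11,0,0.2],[-0.4,-0.2,11,0,0.2]]' | sed -n 2,4p
python3 -m handwheel '[[0,0,1,0,0.2],[0,0,2,0,0.2],[0,0,3,0,0.2],[0,0,3,0,0.2],[0,0,3,0,0.2]]' | sed -n 2,4p
python3 go.py 625.5 86.3 60.7 0.145
```

```text
eef_pos: [625.3, 86.4, 65.4]
tcp_rot: [-3.141, -0.0, 1.716]
ft_force: [0.7, 0.0, -2.4]
eef_pos: [625.4, 86.4, 62.6]
tcp_rot: [3.142, -0.0, 1.716]
ft_force: [0.5, 0.0, -2.3]
t 25.7 at [625.4  86.4  62.6] yaw 1.716 q6 -0.11 | delta -0.1 0.1 1.9 turn 0.000 rows 0.0 F [ 0.5  0.  -2.3] open 0.310
```

```bash
python3 -m handwheel '[[0,0,0.7,0,0.2],[0,0,1.4,0,0.2],[0,0,2,0,0.2],[0,0,2,0,0.2],[0,0,2,0,0.2]]' | sed -n 2,4p
python3 go.py 625.5 86.3 60.7 0.145
python3 -m handwheel '[[0,0,0,0,0.55],[0,0,0,0,0.55],[0,0,0,0,0.55],[0,0,0,0,0.55],[0,0,0,0,0.55]]' | tail -3
python3 -m handwheel '[[0,0,-30,0,0.55],[0,0,-70,0,0.55],[0,0,-110,0,0.55],[0,0,-150,0,0.55],[0,0,-150,0,0.55]]' | head -2
python3 go.py 443.8 -132 210 0.18
```

```text
eef_pos: [625.4, 86.4, 60.7]
tcp_rot: [3.141, -0.0, 1.716]
ft_force: [-1.0, 0.1, -0.0]
t 26.1 at [625.4  86.4  60.7] yaw 1.716 q6 -0.11 | delta -0.1 0.1 0.0 turn -0.000 rows 0.0 F [-1.   0.1 -0. ] open 0.318
ft_force: [-0.6, 0.4, -0.3]
opening: 0.544
grip_force: 0.0
t: 26.98
eef_pos: [627.9, 86.6, 218.7]
t 27.0 at [627.9  86.6 218.7] yaw 1.716 q6 -0.11 | delta -189.7 -213.8 8.7 turn -0.035 rows 6.9 F [ 0.8 -0.3 -0.3] open 0.550
```

```bash
python3 - <<'E'
from h import *
for n,(u,v) in (("top",(299,228)),("side",(251,255))):
    p=cv2.imread(f"pics/{n}0.png").astype(int); W=np.zeros((384,512),bool); W[v-7:v+8,u-8:u+9]=1
    g=p.min(2); 
    for th in(110,125):
        w=np.where(W,np.clip(g-th,0,None),0).astype(float); vv,uu=np.mgrid[0:384,0:512]
        c=(np.sum(w*uu)/w.sum(),np.sum(w*vv)/w.sum()); print(n,th,np.round(c,1),(w>0).sum(),onplane(n,[c],14).round(1))
E
python3 -m handwheel '[[-27,-30.5,0,0,0.55],[-54,-61,0,0,0.55],[-81,-91.6,0,0,0.55],[-108,-122,0,0,0.55],[-135.5,-152.7,0,0,0.55]]' | head -2
python3 -m handwheel '[[-27,-30.5,20,0,0.55],[-54.2,-61.1,40,-0.035,0.55],[-54.2,-61.1,60,-0.035,0.55],[-54.2,-61.1,60,-0.035,0.55],[-54.2,-61.1,60,-0.035,0.55]]' | head -2
python3 -m handwheel '[[0,0,0,0,0.55],[0,0,0,0,0.55],[0,0,0,0,0.55],[0,0,0,0,0.55]]' | head -2
python3 go.py 443.8 -132 3 0.18
```

```text
top 110 [298.9 227.9] 75 [[ 445. -132.   14.]]
top 125 [299.  228.1] 67 [[ 444.3 -132.3   14. ]]
side 110 [250. 255.] 1 [[ 439.7 -134.9   14. ]]
side 125 [nan nan] 0 [[nan nan nan]]
t: 27.4
eef_pos: [492.4, -70.7, 210.5]
t: 27.82
eef_pos: [441.2, -132.3, 150.5]
t: 28.15
eef_pos: [441.9, -131.7, 151.2]
t 28.1 at [ 441.9 -131.7  151.2] yaw 1.752 q6 -0.61 | delta -0.6 1.8 148.2 turn 0.001 rows 3.6 F [ 0.1 -1.4  0.7] open 0.549<stdin>:7: RuntimeWarning: invalid value encountered in scalar divide
```

```bash
python3 -m handwheel '[[-0.4,2,35,0,0.55],[-0.4,2,70,0,0.55],[-0.4,2,105,0,0.55],[-0.4,2,125,0,0.55],[-0.4,2,125,0,0.55]]' | head -2
python3 -m handwheel '[[0,0,0,0,0.55],[0,0,0,0,0.55],[0,0,0,0,0.55]]' | sed -n 2,4p
python3 go.py 444.2 -132 3 0.18
python3 - <<'E'
from h import *
a=[]
for n in("top","side"):
    p,d=read_camera(n); cv2.imwrite(f"pics/{n}4.png",p[...,::-1]); np.save(f"pics/{n}4.npy",d)
    u,v=((220,166),(266,155))[n=="side"]
    a.append(cv2.resize(p[v-32:v+33,u-37:u+37,::-1],(400,352),interpolation=cv2.INTER_CUBIC))
    W=cloud(n,d);p=p.astype(int);w=np.zeros((384,512),bool);w[v-30:v+30,u-35:u+35]=1
    b=w&(p[...,0]-p[...,2]>40)
    m=b&(W[...,2]>54)&(W[...,2]<76); k=b&(W[...,2]>67)&(W[...,2]<76); f=b&(W[...,2]>54)&(W[...,2]<64)
    print(n,np.median(W[...,2][k]),np.median(W[...,2][f]))
    c=lambda m:cv2.morphologyEx(m.astype(np.uint8),cv2.MORPH_CLOSE,np.ones((3,3)))
    print("flange",*rect(n,c(m),59),"block",*rect(n,c(k),71))
cv2.imwrite("pics/c7.png",cv2.convertScaleAbs(np.hstack(a),alpha=1.4))
E
```

```text
t: 28.57
eef_pos: [442.2, -131.3, 22.7]
eef_pos: [444.1, -132.4, 27.1]
tcp_rot: [3.139, 0.001, 1.751]
ft_force: [-0.5, 0.7, 0.5]
t 28.8 at [ 444.1 -132.4   27.1] yaw 1.751 q6 -0.61 | delta 0.4 0.2 24.1 turn 0.000 rows 0.6 F [-0.5  0.7  0.5] open 0.549
top 71.36451738386705 59.0740813238977
flange [625.   86.6] [67.1 96.2] 0.146 block [624.7  86.6] [30.  45.6] 0.146
side 71.47674476554926 59.34904501359222
flange [624.2  84.6] [67.  98.9] 0.14 block [623.1  84.7] [31.2 46.5] 0.133
```

View pics/c7.png

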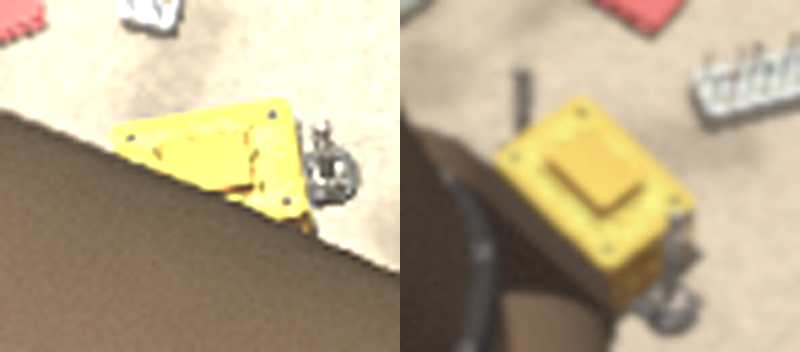

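The lid is seated: flange top at 59, block top at 71, yaw in line with the ring. Now I grip the bar.

```bash
python3 -m handwheel '[[0.2,0,8,0,0.55],[0.2,0,16,0,0.55],[0.2,0,22,0,0.55],[0.2,0,22,0,0.55],[0.2,0,22,0,0.55]]' | sed -n 2,4p
python3 -m handwheel '[[0,0,0,0,0.25],[0,0,0,0,0.25],[0,0,0,0,0.25],[0,0,0,0,0.25],[0,0,0,0,0.25]]' | tail -4
python3 -m handwheel '[[0,0,0,0,0.25],[0,0,0,0,0.25],[0,0,0,0,0.25],[0,0,0,0,0.25],[0,0,0,0,0.25]]' | tail -4
python3 go.py 444.2 -132 3 0.18
```

```text
eef_pos: [442.9, -131.9, 3.0]
tcp_rot: [-3.14, -0.001, 1.751]
ft_force: [0.1, 0.3, 0.5]
tcp_rot: [3.141, 0.0, 1.751]
ft_force: [-0.2, -0.2, 1.1]
opening: 0.356
grip_force: 30.0
tcp_rot: [3.141, 0.0, 1.751]
ft_force: [1.3, 0.1, 4.8]
opening: 0.353
grip_force: 30.0
t 30.2 at [ 443.5 -132.1    3.8] yaw 1.751 q6 -0.61 | delta -0.0 0.8 0.8 turn 0.000 rows 0.0 F [1.3 0.1 4.8] open 0.353
```

```bash
python3 -m handwheel '[[0,0,-20,0,0.25],[0,0,-60,0,0.25],[0,0,-100,0.02,0.25],[0,0,-140,0.035,0.25],[0,0,-170,0.035,0.25]]' | head -2
python3 -m handwheel '[[0,0,0,0,0.25],[0,0,0,0,0.25],[0,0,0,0,0.25],[0,0,0,0,0.25],[0,0,0,0,0.25]]' | tail -3
python3 go.py 625.3 85 165 0.145
```

```text
t: 30.58
eef_pos: [442.9, -131.9, 176.2]
ft_force: [0.2, -0.0, -2.8]
opening: 0.357
grip_force: 30.0
t 31.0 at [ 442.6 -131.8  172.1] yaw 1.716 q6 -0.58 | delta 188.1 212.1 7.1 turn -0.000 rows 6.8 F [ 0.2 -0.  -2.8] open 0.357
```

```bash
python3 -m handwheel '[[20,22.5,0,0,0.25],[47,53,0,0,0.25],[74,83.5,0,0,0.25],[101,114,0,0,0.25],[128,144.5,0,0,0.25]]' | head -2
python3 -m handwheel '[[27,30,0,0,0.25],[48,54,0,0,0.25],[60.1,67.6,0,0,0.25],[60.1,67.6,0,0,0.25],[60.1,67.6,0,0,0.25]]' | head -2
python3 -m handwheel '[[0,0,20,0,0.25],[0,0,35,0,0.25],[0,0,42,0,0.25],[0,0,42,0,0.25],[0,0,42,0,0.25]]' | head -2
python3 -m handwheel '[[0,0,0,0,0.25],[0,0,0,0,0.25],[0,0,0,0,0.25],[0,0,0,0,0.25],[0,0,0,0,0.25]]' | tail -3
python3 go.py 625.3 85 74.8 0.145
python3 - <<'E'
from h import *
a=[]
for n in("top","side"):
    p,d=read_camera(n); cv2.imwrite(f"pics/{n}5.png",p[...,::-1]); np.save(f"pics/{n}5.npy",d)
    u,v=((220,160),(266,150))[n=="side"]
    a.append(cv2.resize(p[v-32:v+33,u-37:u+37,::-1],(400,352),interpolation=cv2.INTER_CUBIC))
cv2.imwrite("pics/c8.png",cv2.convertScaleAbs(np.hstack(a),alpha=1.4))
E
```

```text
t: 31.42
eef_pos: [568.4, 17.2, 172.2]
t: 31.83
eef_pos: [625.5, 85.3, 171.7]
t: 32.25
eef_pos: [625.7, 84.0, 131.6]
ft_force: [-0.1, -0.3, -1.9]
opening: 0.354
grip_force: 30.0
t 32.7 at [626.   84.8 132. ] yaw 1.716 q6 -0.12 | delta 0.4 -0.7 57.2 turn 0.000 rows 1.4 F [-0.1 -0.3 -1.9] open 0.354
```

View pics/c8.png

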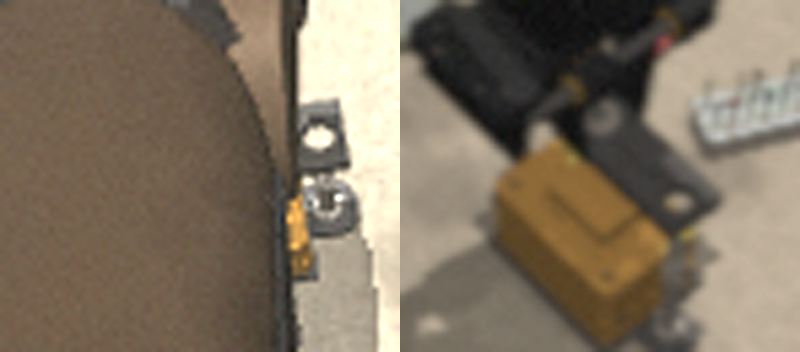

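The right-hand hole of the bar shows at top ≈(242.2,153.3) and side ≈(280.4,155.3). I compare it with the rod.

```bash
python3 - <<'E'
from h import *
R=[634.9,24.5]
for n,u0,v0 in(("top",242,153),("side",280,155)):
    p=cv2.imread(f"pics/{n}5.png").astype(int);w=np.zeros((384,512));w[v0-4:v0+5,u0-4:u0+5]=np.clip(p[v0-4:v0+5,u0-4:u0+5].min(2)-95,0,None)
    l=cv2.connectedComponents((w>0).astype(np.uint8))[1]; w*=(l==l[v0,u0])
    vv,uu=np.mgrid[0:384,0:512]; c=[(w*uu).sum()/w.sum(),(w*vv).sum()/w.sum()]
    print(n,np.round(c,1),(w>0).sum(),onplane(n,[c],133).round(1),"rod tip",onplane("top",[[242,157]],98).round(1))
    print("expected hole px",project(n,[R+[138],R+[128]]).round(1).tolist())
E
```

```text
top [241.6 153.1] 19 [[634.6  24.8 133. ]] rod tip [[634.8  25.   98. ]]
expected hole px [[241.6, 152.4], [241.7, 153.6]]
side [nan nan] 0 [[nan nan nan]] rod tip [[634.8  25.   98. ]]
expected hole px [[280.3, 153.7], [280.1, 155.8]]<stdin>:6: RuntimeWarning: invalid value encountered in scalar divide
```

The hole sits over the rod tip within 0.5 mm, so I lower the bar.

```bash
python3 -m handwheel '[[0,-0.3,10,0,0.25],[0,-0.3,20,0,0.25],[0,-0.3,25,0,0.25],[0,-0.3,25,0,0.25],[0,-0.3,25,0,0.25]]' | sed -n 2,4p
python3 -m handwheel '[[0,0,3,0,0.25],[0,0,6,0,0.25],[0,0,9,0,0.25],[0,0,12,0,0.25],[0,0,12,0,0.25]]' | sed -n 2,4p
python3 go.py 625.3 85 74.8 0.145
```

```text
eef_pos: [625.4, 84.7, 105.9]
tcp_rot: [-3.14, -0.0, 1.716]
ft_force: [-0.1, -0.1, -1.5]
eef_pos: [625.4, 84.7, 94.0]
tcp_rot: [-3.141, -0.0, 1.716]
ft_force: [-0.7, 0.0, -2.1]
t 33.6 at [625.4  84.7  94. ] yaw 1.716 q6 -0.12 | delta 0.3 -0.0 19.2 turn 0.000 rows 0.5 F [-0.7  0.  -2.1] open 0.355
```

On the rods with no contact force. I continue to the lid.

```bash
python3 -m handwheel '[[0,0,4,0,0.25],[0,0,8,0,0.25],[0,0,12,0,0.25],[0,0,16,0,0.25],[0,0,16,0,0.25]]' | sed -n 2,4p
python3 -m handwheel '[[0,0,0,0,0.25],[0,0,1,0,0.25],[0,0,2,0,0.25],[0,0,3,0,0.25],[0,0,3,0,0.25]]' | sed -n 2,4p
python3 go.py 625.3 85 74.8 0.145
```

```text
eef_pos: [625.3, 84.7, 77.6]
tcp_rot: [-3.14, -0.0, 1.716]
ft_force: [-0.6, 0.3, -2.3]
eef_pos: [625.6, 84.7, 75.5]
tcp_rot: [-3.141, -0.0, 1.716]
ft_force: [0.2, -0.4, -2.2]
t 34.4 at [625.6  84.7  75.5] yaw 1.716 q6 -0.12 | delta 0.3 -0.2 0.7 turn -0.000 rows 0.0 F [ 0.2 -0.4 -2.2] open 0.351
```

```bash
python3 -m handwheel '[[0,0,0.5,0,0.25],[0,0,1,0,0.25],[0,0,1,0,0.25],[0,0,1,0,0.25]]' | sed -n 2,4p
python3 -m handwheel '[[0,0,0,0,0.6],[0,0,0,0,0.6],[0,0,0,0,0.6],[0,0,0,0,0.6],[0,0,0,0,0.6]]' | tail -3
python3 -m handwheel '[[0,0,-20,0,0.6],[0,0,-60,0,0.6],[0,0,-100,0,0.6],[0,0,-140,0,0.6],[0,0,-140,0,0.6]]' | head -2
python3 -m handwheel '[[-40,0,0,0,0.6],[-80,0,0,0,0.6],[-120,0,0,0,0.6],[-160,0,0,0,0.6],[-200,0,0,0,0.6]]' | head -2
python3 -m handwheel '[[-40,-20,0,0,0.6],[-80,-40,0,0,0.6],[-120,-60,0,0,0.6],[-120,-90,0,0,0.6],[-120,-120,0,0,0.6]]' | head -2
python3 - <<'E'
from h import *
a=[]
for n in("top","side"):
    p,d=read_camera(n); cv2.imwrite(f"pics/{n}6.png",p[...,::-1]); W=cloud(n,d)
    u,v=((220,163),(266,150))[n=="side"]
    a.append(cv2.resize(p[v-32:v+33,u-37:u+37,::-1],(400,352),interpolation=cv2.INTER_CUBIC))
    p=p.astype(int);w=np.zeros((384,512),bool);w[v-30:v+30,u-35:u+35]=1
    m=w&(p.max(2)-p.min(2)<25)&(p.max(2)<125)&(W[...,2]>73)&(W[...,2]<93)
    m=cv2.morphologyEx(m.astype(np.uint8),cv2.MORPH_CLOSE,np.ones((3,3)))
    P=W[m>0]; print(n,m.sum(),np.percentile(P[:,2],[5,50,95]).round(1),*rect(n,m,81))
    A=np.linalg.lstsq(np.c_[P[:,:2]-[625,85],np.ones(len(P))],P[:,2],rcond=None)[0]; print("tilt",A.round(3))
cv2.imwrite("pics/c9.png",cv2.convertScaleAbs(np.hstack(a),alpha=1.4))
E
```

```text
eef_pos: [625.7, 84.7, 74.8]
tcp_rot: [3.141, -0.0, 1.716]
ft_force: [-0.3, 0.1, 1.5]
ft_force: [-0.7, 0.8, 0.4]
opening: 0.588
grip_force: 0.0
t: 35.6
eef_pos: [628.2, 84.9, 222.6]
t: 36.02
eef_pos: [654.5, -115.0, 214.6]
t: 36.43
eef_pos: [551.6, -252.0, 213.6]
top 592 [75.7 81.3 87.3] [624.   84.8] [ 35.7 145.5] 0.152
tilt [-8.3000e-02 -1.8000e-02  8.0883e+01]Traceback (most recent call last):
  File "<stdin>", line 10, in <module>
    return _quantile_unchecked(
        a, q, axis, out, overwrite_input, method, keepdims, weights)
    return _ureduce(a,
                    func=_quantile_ureduce_func,
    ...<5 lines>...
                    overwrite_input=overwrite_input,
                    method=method)
    r = func(a, **kwargs)
    result = _quantile(arr,
                       quantiles=q,
    ...<2 lines>...
                       out=out,
                       weights=wgt)
    slices_having_nans = np.isnan(arr[-1, ...])
                                  ~~~^^^^^^^^^
IndexError: index -1 is out of bounds for axis 0 with size 0
```

View pics/side6.png

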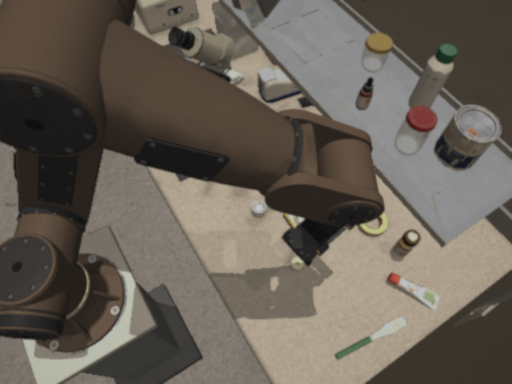

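The side view is blocked by the arm. The top depth puts the bar's top at z≈81, as it should be. A last look from the top.

```bash
python3 - <<'E'
import cv2
p=cv2.imread("pics/top6.png")[130:260,170:400]
cv2.imwrite("pics/c10.png",cv2.convertScaleAbs(cv2.resize(p,None,fx=3.4,fy=3.4,interpolation=cv2.INTER_CUBIC),alpha=1.3))
E
```

```text
(no output)
```

View pics/c10.png

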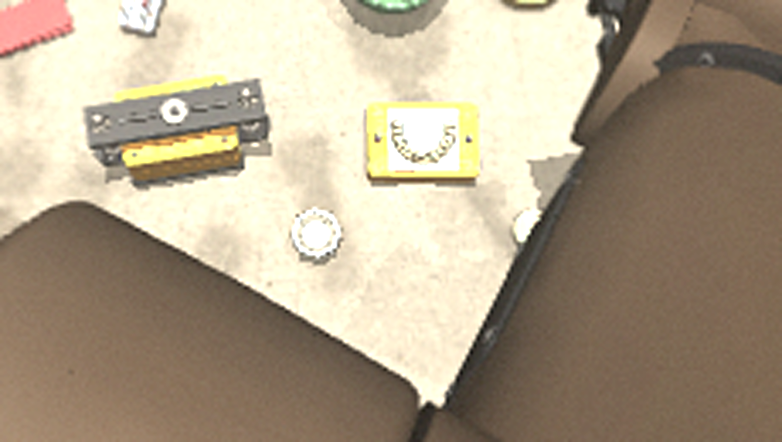

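The bar rests flat on the lid with both rods through its holes, at crop (98,120) and (250,93). The cream half, dish and felt wheel are undisturbed, and the robot is clear.

```bash
python3 -m handwheel '[[0,0,0,0,0.6],[0,0,0,0,0.6],[0,0,0,0,0.6]]' | head -4; python3 -c "from cell import *;print(job_done())"
```

```text
t: 36.78
eef_pos: [554.0, -248.9, 214.5]
tcp_rot: [3.141, 0.0, 1.717]
ft_force: [0.2, 0.3, 0.0]
the job is handed in; nothing more can be done
None
```

The blue-arch flask is stacked on the clamp in the order asked (half, ring, lid, pressure bar), each part seated and let go before the next; the cream half, dish and felt wheel were left where they were, and the job was handed in at about 37 s.

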